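# Take up the play beside a storage bin with a taper feeler

## Robot

A 7-joint arm with a two-finger parallel gripper is mounted at the origin on the work surface. World frame = base frame: x ahead of the robot, y to its left, z up, the work surface at z = 0. Lengths are in mm, angles in rad, forces in N, time in s.
With the tool pointing down it reaches from about 350 to 775 mm from the base axis. Payload 3.1 kg.
Tool frame: the origin (TCP) lies on the centre line of the jaws, within the pads' length; the fingertips stand 22 mm ahead of it and the grasp point (between the pads) lies 3 mm ahead of it; z points along the fingers, y is the line along which they close (so a half turn about z gives the same grasp; the last joint's range is limited). The gripper opens to 85 mm and grips with 20 to 120 N. Pads are 22 mm wide; open, the fingers measure 114 mm over their backs; the gripper's body (76 mm by 85 mm) begins 54 mm behind the grasp point. The pads swing forward as they close: fully open they stand 13 mm farther back than shut.
Start: joints at [-1.287, 0.311, 0.014, 1.512, -0.004, 1.319, -0.027], TCP at [176.009, 521.093, 253.304] pointing down, gripper open.
Joint ranges: [-2.7, 2.7], [-0.3, 1.91], [-1.27, 1.3], [0.12, 2.57], [-1.44, 4.58], [0.2, 2.03], [-3.05, 3.05]. Speed limits (rad/s): [2.79, 2.79, 3.14, 3.14, 3.14, 3.14, 3.14].

## Interface

Orientations are given as a unit quaternion [x, y, z, w].
In Python, from bench import bot gives the robot as it stands.
- The arm moves only by the tool servo_tool, never from a script. Its argument "commands" is a list of rows, each a list of 4 numbers: the shift along the world's x, y, z in m, then the turn about the world's z in degrees. A call has 1 to 20 rows; each row shifts and turns the commanded pose from where the row before left it; what a row does not reach is not made up. A row lasts 1/8 s, in which the tool goes at most 62.5 mm and 10.7 degrees, less where a joint would pass 70% of its speed; a pose out of reach is approached as far as the arm can. A call with a gripper value outside its range is refused whole. "fingers" is the opening in per cent of the stroke, from 0 (shut) to 100 (fully open), set as the call begins (left out, the last holds). The fingers move at their own pace and stop on an object; "newtons" is the grip in N (left out, the last holds). Time passes only in rows, so rows that do not move let the fingers close. It gives the time, the measured TCP pose, the force, the opening and the grip force at its end, in the units of the state.
- bot.sense(): the state, without advancing time (a new reading comes with each control period).
- bot.get_image(name): name is "scene" or "top" or "wrist"; returns the picture (480x640x3 uint8, red, green, blue); there is no depth.
- bot.get_calibration(name): a dict with "fx", "fy", "cx", "cy" (pixels), "dist" ([k1, k2, p1, p2, k3] as OpenCV has them; the pictures are not rectified), "world_to_cam" (4x4, takes a point from world to camera coordinates). Camera axes: x right, y down, z forward; pixel columns grow to the right and rows downward; lengths in mm; the calibration is good to about 2 mm. A picture is of the moment at which its call begins: read the wrist's pose just before it. get_calibration takes no time and is no camera call; for the wrist camera it gives the pose at the moment of the call.
- bot.job_done(): hands the job in; it is judged then, once.
The state is a dict: "time": time; "qpos": joint angles; "dq": joint speeds; "joint_efforts": joint torques, N m; "ee_pos": TCP position; "tcp_rot": TCP orientation; "contact_force": force on the tool from outside, world axes, zero at the start; "ft_torque": the same for the moment, N m; "width": finger opening in mm; "grip_force": force on a finger pad.
Only numpy, scipy, OpenCV 4.12 (cv2) and the standard library are available. Lean on these libraries where they do the work, as an engineer would, in place of code of your own. Each camera call takes 0.05 s, during which the arm holds its last target. There are 200 camera calls.

## Task

Draw the taper feeler up out of its stand and, holding it upright with its flat face lying against the broad steel post of the bin frame (not the narrow post), slide it down into the gap between that post and the rim of the black bin until you feel it drag firmly on both sides. Snug, not forced: then let go and leave it standing wedged there, so that the bin no longer rattles. Leave the other things on the bench where they are.

Things in the scene. Friction and masses are not known exactly. Their poses are not given: they have to be found in the camera images.
- feeler_grip (a point): Taper feeler, 120 g: centre of its upright black ribbed handle, 26 mm (x) by 20 mm (y) by 55 mm tall, 137.5 mm above the tip of the steel blade (24 mm wide along x, 110 mm long) that points down; z up along the tool. It starts standing in the stand, its axes along the stand's. Take the handle across its 20 mm (fingers closing along y).
- feeler_tip (a point): Lower end of the feeler's blade, mid-width, on its flat face; axes as feeler_grip. The flat face is the plane y = 0 and looks to +y (the handle's +y side is flush with it, the handle's centre at y = -10 mm). The other face slopes: 3 mm thick at the tip, 1 mm thicker per 10 mm up, 14 mm at the handle.
- feeler: The whole feeler; origin and axes as feeler_tip.
- gap_mouth (a point): Mouth of the gap: on the post's flat upright face, midway along x, level with the bin's rim, 100 mm above the bench. y points into the post, the bin lies on the -y side, z up. The gap here is 5 to 10 mm wide: it differs every time and is not measured. Slide the blade down here, its x and y along these, flat face on the post.
- post: Rigid broad bright-steel post beside the bin (the narrow dark post at the other end is not used): 70 mm (x) by 30 mm (y), its top 120 mm above the bench, so its face goes on 20 mm above the gap's mouth as a guide. Origin on the bench below gap_mouth, same axes.
- frame: Bin frame fixed to the bench, with post and black hopper bin; origin and axes as post. The bin's rim beside the post is a round plastic bead 8 mm thick, along x, with its axis level with gap_mouth. It gives way like a spring, about 14 N per mm. Below the rim the gap is wider and 90 mm deep. The blade is snug when a slow downward push of 11 to 16 N is needed to slide it; over 25 N is forcing it.
- stand_slot (a point): Grey feeler stand, fixed: centre of its slot's mouth, 46 mm above the bench. Block 70 mm (x) by 59.5 mm (y), slot 28 by 9.5 mm, 40 mm deep, open at the top: lift the feeler straight up 50 mm or more to clear it.
- tape: bystander: cardboard ring of tape, 96 mm across, 24 high
- jar: bystander: clear jar, 60 mm across, 75 high
- mug: bystander: white mug, 76 mm across, 90 high
- driver: bystander: screwdriver lying down
- carton: bystander: carton 100 by 80 by 50 mm
- labels: bystander: paper roll, 64 mm across, 40 high
- comb: bystander: black comb 160 mm long, lying flat
Things that resemble listed ones, but are neither listed nor needed, are in the scene too. Of the things shaped like the feeler, the bare steel one is meant.

How it is judged (in metres and radians):
On the way, in this order (a step that is already met when the one before it is completed fails the run):
1. the feeler is lifted clear of its stand, held in the fingers (z of feeler_tip in the frame of stand_slot above 0.004 m and contact force between the fingers and feeler above 1 N), for 0.1 s.
2. still held in the fingers, the blade is at least 15 mm down in the gap and presses on the post with 2 to 22 N (z of feeler_tip in the frame of gap_mouth between -0.09 and -0.015 m and x of feeler_tip in the frame of gap_mouth between -0.025 and 0.025 m and y of feeler_tip in the frame of gap_mouth between -0.006 and 0.003 m and angle between the z axis of feeler_tip and the z axis of gap_mouth, either way round below 0.1 rad and angle between the y axis of feeler_tip and the y axis of gap_mouth, either way round below 0.15 rad and contact force between feeler and post between 2 and 22 N and contact force between the fingers and feeler above 1 N), for 0.2 s.
At the end, for the whole second after the job is handed in: The feeler stands by itself in the gap, let go and at rest: tip 15 to 90 mm below the rim, within 25 mm of the post's middle, flat face on the post (within 6 mm), upright within 0.1 rad and square within 0.15 rad, wedged so that it presses on the post with 3 to 14 N (z of feeler_tip in the frame of gap_mouth between -0.09 and -0.015 m and x of feeler_tip in the frame of gap_mouth between -0.025 and 0.025 m and y of feeler_tip in the frame of gap_mouth between -0.006 and 0.003 m and angle between the z axis of feeler_tip and the z axis of gap_mouth, either way round below 0.1 rad and angle between the y axis of feeler_tip and the y axis of gap_mouth, either way round below 0.15 rad and contact force between feeler and post between 3 and 14 N and linear speed of feeler below 0.01 m/s); the robot touches nothing.
It fails at once if the blade is forced: it presses on the post with more than 22 N (contact force between feeler and post above 22 N).
It fails at once if the robot's fingers or arm press on the bin frame's post with more than 15 N (contact force between any of the fingers, the arm and post above 15 N).
It fails at once if another thing on the bench is shifted by more than 30 mm (distance of any of tape, jar, mug, driver, carton, labels, comb from where it was at the start of the episode above 0.03 m).
It also fails if it takes over 61 s, if anything falls off the work surface, if the arm or the gripper's body presses on something with over 40 N, if the wrist force passes 120 N, or if a joint passes its speed limit or range.

## Working session

There is one attempt and no reset: what is moved stays moved. The work goes in short steps, Python scripts to look and compute and a tool call to move; the robot and the scene stay as the last step left them, time stands still between calls to the robot, and variables do not carry over. Pictures are saved under pics/ and viewed, at most 10 in all, crops included, and the job is handed in when it is done.

Besides the shell and the picture viewer there is one more tool, called after "Request:" by a JSON object that holds its "api" and its "payload", one argument or row to a line. servo_tool: Moves the arm, as the interface text tells. Its arguments: {"type":"object","properties":{"commands":{"type":"array","items":{"type":"array","items":{"type":"number"}}},"fingers":{"type":"number"},"newtons":{"type":"number"}},"required":["commands"]}

```bash
mkdir -p pics; cat > h.py <<'E'
import numpy as np,cv2
from bench import bot
def snap(n,f):
    c=bot.get_calibration(n); im=bot.get_image(n); cv2.imwrite('pics/'+f+'.png',im[:,:,::-1]); np.save('pics/'+f+'.npy',c,allow_pickle=True); return im,c
def load(f): return cv2.imread('pics/'+f+'.png'),np.load('pics/'+f+'.npy',allow_pickle=True).item()
def ray(c,u,v):
    K=np.array([[c['fx'],0,c['cx']],[0,c['fy'],c['cy']],[0,0,1.]])
    p=cv2.undistortPoints(np.array([[[u,v]]],float),K,np.array(c['dist'],float))[0,0]
    T=np.array(c['world_to_cam']);R=T[:3,:3]
    return -R.T@T[:3,3],R.T@np.array([p[0],p[1],1.])
def onz(c,u,v,z):
    o,d=ray(c,u,v); return o+d*(z-o[2])/d[2]
def proj(c,P):
    K=np.array([[c['fx'],0,c['cx']],[0,c['fy'],c['cy']],[0,0,1.]]);T=np.array(c['world_to_cam'])
    return cv2.projectPoints(np.array([P],float).reshape(-1,1,3),cv2.Rodrigues(T[:3,:3])[0],T[:3,3],K,np.array(c['dist'],float))[0][:,0]
E
python3 - <<'E'
from h import *
for n in('scene','top','wrist'):
    im,c=snap(n,n+'0'); print(n,np.round(ray(c,320,240),2))
print(bot.sense())
E
```

```text
scene [[ 9.9105e+02  4.7300e+02  1.2655e+03]
 [-3.3000e-01 -3.7000e-01 -8.7000e-01]]
top [[ 3.0617e+02 -4.4440e+01  1.3147e+03]
 [ 2.0000e-01 -0.0000e+00 -9.8000e-01]]
wrist [[ 9.7280e+01  5.4714e+02  3.7340e+02]
 [ 2.9000e-01 -1.1000e-01 -9.5000e-01]]
{'time': 0.15, 'qpos': array([-1.28672621,  0.31155153,  0.01397127,  1.51270222, -0.00438252,
        1.31918071, -0.02717407]), 'dq': array([ 0.00102678, -0.00236861,  0.0010722 , -0.00519659,  0.00076657,
        0.0002572 ,  0.00041077]), 'joint_efforts': array([ 7.15392707e-05, -3.80276406e+01,  1.45770153e-01, -2.30846483e+01,
        1.21638266e-02,  9.75066709e-03,  7.59695240e-07]), 'ee_pos': array([175.83393677, 520.59373378, 252.45982415]), 'tcp_rot': array([ 1.62102364e-01,  9.86773532e-01, -8.99865388e-04, -1.02614477e-04]), 'contact_force': array([-1.14384117, -0.7053907 ,  0.75109661]), 'ft_torque': array([0.02064822, 0.00570531, 0.014843  ]), 'grip_force': 0.0, 'width': 85.08213174250271}
```

View pics/scene0.png

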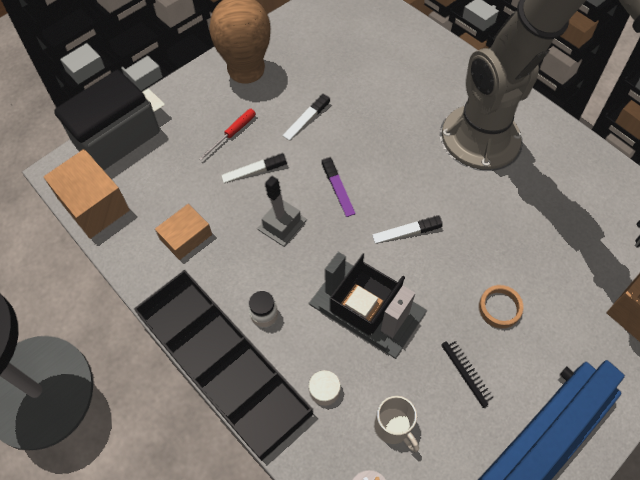

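View pics/top0.png

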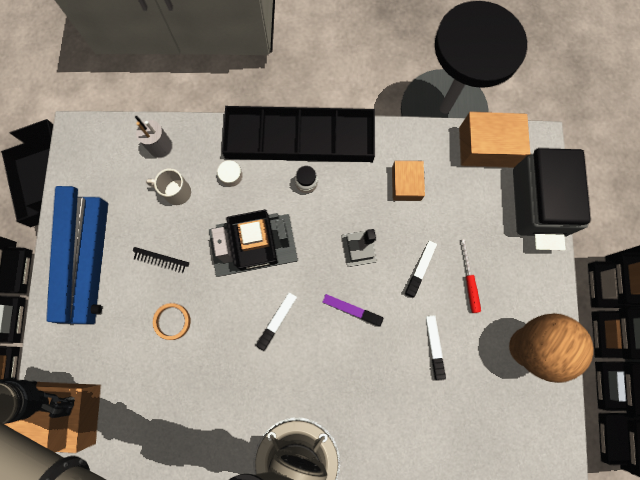

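The scene view shows the feeler upright in its stand at about (275,200), with the frame at (365,305). Its bright broad post is at (400,305). In the top view the stand is at (361,246), the feeler's handle top at (370,236) and the bright post at (218,240). Next I'll enlarge both.

```bash
python3 - <<'E'
from h import *
a,_=load('top0'); b,_=load('scene0')
f=lambda i,x,y,w,h:cv2.resize(i[y:y+h,x:x+w],(400,300),interpolation=cv2.INTER_CUBIC)
o=np.vstack([np.hstack([f(a,205,205,100,75),f(a,320,210,100,75)]),np.hstack([f(b,305,245,133,100),f(b,230,165,100,75)])])
cv2.imwrite('pics/comp.png',o)
E
```

```text
(no output)
```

View pics/comp.png

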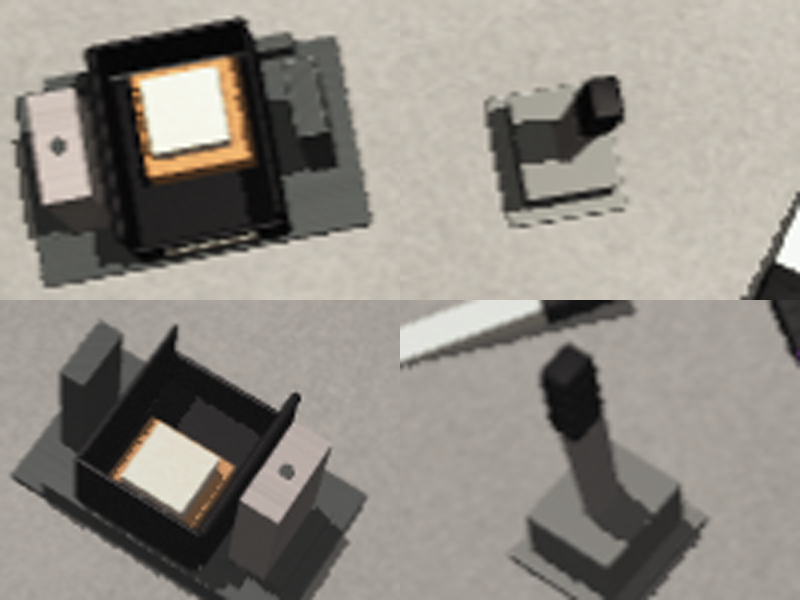

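The post's gap-side top edge in the top crop runs from (80,88) to (93,197), and the handle's top is near (605,98). I'll turn these into world positions.

```bash
python3 - <<'E'
from h import *
_,c=load('top0');_,s=load('scene0')
print('post top');[print(np.round(onz(c,205+x/4,205+y/4,120),1)) for x,y in((26,95),(80,88),(93,197),(37,205))]
print('handle top');[print(np.round(onz(c,320+(x-400)/4,210+y/4,171),1)) for x,y in((590,78),(620,75),(624,118),(592,125))]
print('block top');[print(np.round(onz(c,320+(x-400)/4,210+y/4,46),1)) for x,y in((508,95),(618,185),(525,200))]
print('scene post top');[print(np.round(onz(s,305+x/3,245+(y-300)/3,120),1)) for x,y in((293,425),(330,450),(282,522),(240,497))]
print('scene handle top');[print(np.round(onz(s,230+(x-400)/4,165+(y-300)/4,171),1)) for x,y in((540,372),(571,345),(602,362),(574,385))]
E
```

```text
post top
[573.5 226.5 120. ]
[578.8 192.7 120. ]
[509.8 180.3 120. ]
[503.9 214.9 120. ]
handle top
[ 569.3 -159.   171. ]
[ 571.6 -176.9  171. ]
[ 545.3 -179.3  171. ]
[ 540.6 -160.2  171. ]
block top
[ 585.2 -117.2   46. ]
[ 526.5 -190.1   46. ]
[ 515.1 -129.2   46. ]
scene post top
[512. 185. 120.]
[507.2 215.  120. ]
[568.5 229.  120. ]
[576.  197.4 120. ]
scene handle top
[ 571.3 -171.8  171. ]
[ 547.7 -173.8  171. ]
[ 542.8 -153.9  171. ]
[ 563.5 -152.9  171. ]
```

The post face's midpoint is about (544,189) at a yaw of about 10.5°. The handle is at about (556,-166), which fits a stand block centred near (556,-154) at a similar yaw. The handle sits on the block's -y side, so the feeler's y should point to world +y. I'll move above the stand for a closer look.

Request:
{"api": "servo_tool", "payload": {
  "commands": [
    [0.024, -0.043, 0.003, 1.8],
    [0.024, -0.043, 0.003, 1.8],
    [0.024, -0.043, 0.003, 1.8],
    [0.024, -0.043, 0.003, 1.8],
    [0.024, -0.043, 0.003, 1.8],
    [0.024, -0.043, 0.003, 1.8],
    [0.024, -0.043, 0.003, 1.8],
    [0.024, -0.043, 0.003, 1.8],
    [0.024, -0.043, 0.003, 1.8],
    [0.024, -0.043, 0.003, 1.8],
    [0.024, -0.043, 0.003, 1.8],
    [0.024, -0.043, 0.003, 1.8],
    [0.024, -0.043, 0.003, 1.8],
    [0.024, -0.043, 0.003, 1.8],
    [0.024, -0.043, 0.003, 1.8],
    [0.024, -0.043, 0.003, 1.8],
    [0, 0, 0, 0],
    [0, 0, 0, 0]
  ],
  "fingers": 60
}}

```text
time: 2.4
ee_pos: [559.8, -166.3, 300.7]
tcp_rot: [-0.088, 0.996, 0.001, -0.001]
contact_force: [0.3, 0.0, -0.2]
width: 51.0
grip_force: 0.0
```

```bash
python3 - <<'E'
from h import *
im,c=snap('wrist','w1'); print(np.round(ray(c,320,240),2)); s=bot.sense(); print(s['ee_pos'],s['tcp_rot'])
print(np.round(proj(c,[(544,189,100),(556,-166,171),(556,-156,46)])))
E
```

```text
[[ 4.7826e+02 -1.8102e+02  4.2182e+02]
 [ 3.1000e-01  5.0000e-02 -9.5000e-01]]
[ 559.8560583  -165.46148676  300.89314122] [-8.90813129e-02  9.96023970e-01  8.10604625e-04 -3.37286249e-04]
[[724. 265.]
 [325. 235.]
 [335. 196.]]
```

View pics/w1.png

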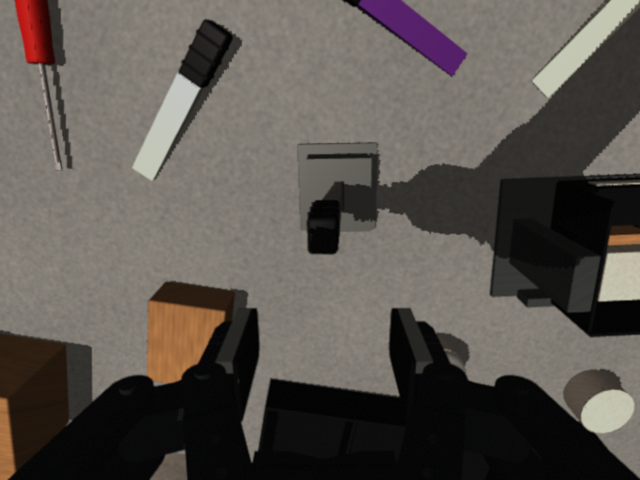

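The stand block is at (298–378, 144–230) and looks square to the image, and the handle is at about (307–341, 202–253). I'll enlarge this and fit edges to it.

```bash
python3 - <<'E'
from h import *
im,c=load('w1'); g=im[135:265,285:395]
cv2.imwrite('pics/w1c.png',cv2.resize(cv2.convertScaleAbs(g,alpha=2,beta=10),None,fx=4.5,fy=4.5,interpolation=cv2.INTER_CUBIC))
m=(im.max(2)<38).astype(np.uint8); m[:190]=0;m[265:]=0;m[:,:295]=0;m[:,345:]=0
n,l,st,_=cv2.connectedComponentsWithStats(m); i=1+np.argmax(st[1:,4]); print(st[i])
ys,xs=np.nonzero(l==i)
for y in range(st[i][1],st[i][1]+st[i][3],4): r=xs[ys==y]; print(y,r.min(),r.max())
E
```

```text
[ 307  190   38   64 1829]
190 331 344
194 328 344
198 324 344
202 314 344
206 312 344
210 311 344
214 308 339
218 308 339
222 307 339
226 308 339
230 308 338
234 308 338
238 308 337
242 308 337
246 308 337
250 309 336
```

View pics/w1c.png

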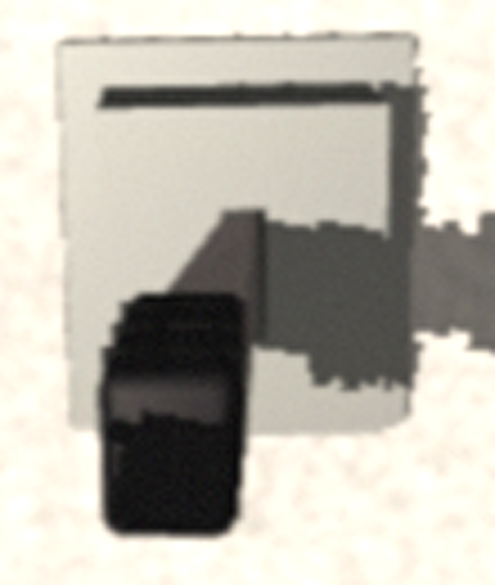

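The crop confirms that the flat blade face looks right (+y) and the slope is on the -y side. The handle's top face spans about (308–338, 218–253).

```bash
python3 - <<'E'
from h import *
im,c=load('w1')
for u,v in((308,218),(339,218),(309,253),(337,253),(323,235.5)): print(np.round(onz(c,u,v,171),1))
q=lambda x,y:(285+x/4.5,135+y/4.5)
print('flat edge at mouth',np.round(onz(c,*q(264,211),46),1)); print('left slot end',np.round(onz(c,*q(225,211),46),1))
for p in((58,45),(413,40),(390,100),(390,230),(72,430),(412,430)): print(np.round(onz(c,*q(*p),46),1))
E
```

```text
[ 547.  -178.5  171. ]
[ 543.5 -159.   171. ]
[ 570.4 -173.9  171. ]
[ 567.1 -155.8  171. ]
[ 556.9 -167.   171. ]
flat edge at mouth [ 541.1 -150.3   46. ]
left slot end [ 542.5 -158.2   46. ]
[ 515.4 -197.5   46. ]
[ 501.8 -127.4   46. ]
[ 514.3 -129.4   46. ]
[ 540.4 -123.8   46. ]
[ 594.8 -181.8   46. ]
[ 582.  -109.9   46. ]
```

The handle is at about (557,-166), leaning slightly, and the yaw matches. I'll descend over it and close.

Request:
{"api": "servo_tool", "payload": {
  "commands": [
    [-0.0034, -0.0005, -0.014, 0],
    [0, 0, -0.02, 0],
    [0, 0, -0.02, 0],
    [0, 0, -0.02, 0],
    [0, 0, -0.02, 0],
    [0, 0, -0.02, 0],
    [0, 0, -0.02, 0],
    [0, 0, -0.014, 0],
    [0, 0, -0.006, 0],
    [0, 0, 0, 0],
    [0, 0, 0, 0]
  ]
}}

```text
time: 3.82
ee_pos: [557.2, -167.6, 148.2]
tcp_rot: [-0.088, 0.996, -0.0, 0.001]
contact_force: [-0.2, 0.8, 0.2]
width: 51.2
grip_force: 0.0
```

Request:
{"api": "servo_tool", "payload": {
  "commands": [
    [0, 0, 0, 0],
    [0, 0, 0, 0],
    [0, 0, 0, 0],
    [0, 0, 0, 0],
    [0, 0, 0, 0],
    [0, 0, 0, 0]
  ],
  "fingers": 0,
  "newtons": 50
}}

```text
time: 4.58
ee_pos: [556.8, -163.8, 148.3]
tcp_rot: [-0.089, 0.996, 0.003, 0.0]
contact_force: [-1.9, 4.8, 6.1]
width: 19.5
grip_force: 49.0
```

It's gripped at 19.5 mm. The side force says the handle's true centre lies a few mm towards +y, so I'll relieve that and lift.

Request:
{"api": "servo_tool", "payload": {
  "commands": [
    [0, 0.003, 0.002, 0],
    [0, 0, 0.005, 0],
    [0, 0, 0.01, 0],
    [0, 0, 0.012, 0],
    [0, 0, 0.015, 0],
    [0, 0, 0.015, 0],
    [0, 0, 0.02, 0],
    [0, 0, 0.02, 0],
    [0, 0, 0.02, 0],
    [0, 0, 0.02, 0],
    [0, 0, 0, 0],
    [0, 0, 0, 0]
  ]
}}

```text
time: 6.08
ee_pos: [556.3, -164.6, 286.0]
tcp_rot: [-0.088, 0.996, -0.0, -0.0]
contact_force: [-0.7, 1.0, -0.9]
width: 19.4
grip_force: 48.9
```

```bash
python3 - <<'E'
from h import *
im,c=snap('wrist','w2'); s=bot.sense(); print(s['ee_pos'],s['tcp_rot'],s['contact_force'],s['ft_torque'])
cv2.imwrite('pics/w2c.png',cv2.resize(im[130:480,180:500,::-1],None,fx=1.7,fy=1.7))
E
```

```text
[ 556.13833189 -164.38508523  285.51076788] [-8.82037796e-02  9.96102187e-01  2.01751731e-04 -6.96167833e-04] [-0.89090965 -0.36175902 -1.32349612] [ 0.0152307   0.04071255 -0.00108632]
```

View pics/w2c.png

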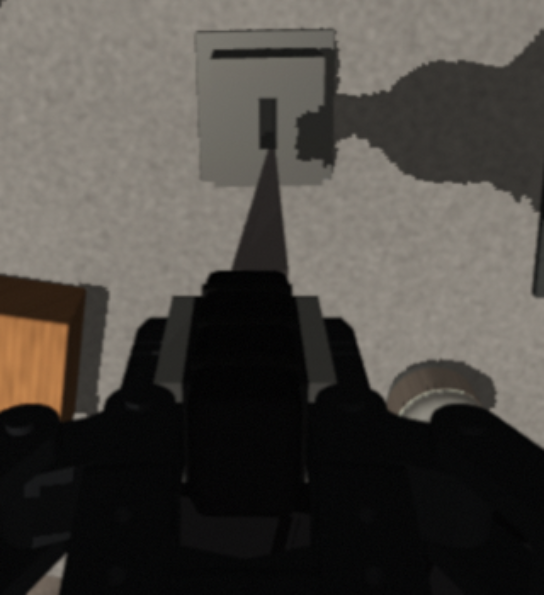

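The feeler is held clear, with its tip at about (277,150) in the crop. I'll check the in-hand tilt and set the target.

```bash
python3 - <<'E'
from h import *
im,c=load('w2')
p=np.array([556.2,-164.4,285.5]); a=np.deg2rad(10.13); X=np.array([np.cos(a),np.sin(a),0]);Y=np.array([-X[1],X[0],0])
tz=143.2
for y,h in((10,0),(7,0),(10,60),(1,60),(10,108),(-4,108)):
    q=proj(c,[p*[1,1,0]+X*-12+Y*y+[0,0,tz+h]])[0]; print(y,h,q.round(1),((q-[180,130])*1.7).round(0))
hsv=im[:,:,:].astype(int)
for v in(222,230,240,250,260,270,280,288): print(v,im[v,310:356].max(1).tolist())
E
```

```text
10 0 [338.7 216.5] [270. 147.]
7 0 [334.3 216.5] [262. 147.]
10 60 [342.7 245.8] [277. 197.]
1 60 [325.8 245.9] [248. 197.]
10 108 [347.8 283.4] [285. 261.]
-4 108 [314.5 283.4] [229. 261.]
222 [107, 108, 108, 108, 106, 107, 107, 107, 106, 106, 106, 105, 106, 106, 105, 105, 105, 106, 105, 104, 104, 104, 105, 104, 103, 92, 66, 46, 41, 40, 40, 49, 74, 97, 102, 104, 102, 103, 103, 103, 103, 102, 102, 97, 69, 43]
230 [107, 106, 105, 105, 105, 105, 106, 105, 105, 104, 105, 105, 105, 103, 105, 105, 105, 104, 104, 104, 104, 105, 100, 79, 52, 42, 41, 40, 40, 41, 40, 42, 51, 80, 98, 102, 102, 103, 102, 102, 102, 101, 101, 102, 100, 101]
240 [127, 126, 128, 132, 134, 137, 138, 137, 135, 131, 127, 125, 125, 126, 127, 128, 128, 128, 129, 123, 92, 57, 43, 41, 42, 40, 40, 41, 41, 41, 42, 41, 40, 53, 92, 121, 131, 134, 134, 133, 133, 133, 132, 132, 129, 127]
250 [139, 139, 138, 137, 135, 136, 135, 137, 138, 140, 140, 140, 139, 139, 139, 140, 135, 103, 61, 42, 41, 42, 41, 41, 41, 40, 41, 42, 41, 40, 42, 40, 41, 40, 53, 92, 127, 140, 138, 134, 133, 132, 133, 137, 138, 138]
260 [132, 134, 137, 137, 136, 135, 134, 134, 136, 140, 142, 141, 138, 129, 98, 59, 41, 40, 39, 39, 40, 40, 41, 42, 41, 42, 42, 41, 40, 40, 40, 40, 38, 38, 38, 46, 83, 121, 135, 138, 136, 138, 138, 139, 138, 138]
270 [136, 135, 136, 137, 138, 139, 141, 140, 137, 135, 125, 92, 54, 39, 39, 38, 40, 39, 40, 41, 41, 40, 39, 38, 38, 39, 38, 39, 40, 40, 40, 39, 38, 38, 38, 38, 45, 82, 124, 141, 143, 142, 142, 140, 138, 139]
280 [137, 135, 134, 135, 136, 138, 138, 128, 89, 50, 38, 39, 39, 39, 38, 39, 39, 39, 39, 40, 38, 39, 39, 39, 39, 40, 40, 37, 39, 39, 38, 39, 39, 39, 38, 39, 39, 45, 78, 121, 140, 141, 139, 139, 139, 138]
288 [121, 121, 120, 121, 119, 107, 73, 46, 38, 39, 40, 37, 35, 33, 33, 33, 33, 32, 33, 33, 33, 35, 34, 34, 35, 34, 33, 35, 35, 34, 34, 33, 34, 36, 38, 39, 42, 42, 53, 90, 129, 145, 146, 146, 144, 140]
```

The blade is within about 0.015 rad of upright. Carrying it to a point above the bin side of the gap.

Request:
{"api": "servo_tool", "payload": {
  "commands": [
    [0, 0.01, 0.015, 0],
    [-0.001, 0.03, 0, 0],
    [-0.001, 0.03, 0, 0],
    [-0.001, 0.03, 0, 0],
    [-0.001, 0.03, 0, 0],
    [-0.001, 0.03, 0, 0],
    [-0.001, 0.03, 0, 0],
    [-0.001, 0.03, 0, 0],
    [-0.001, 0.03, 0, 0],
    [0, 0.03, 0, 0],
    [0, 0.03, 0, 0],
    [0, 0.015, 0, 0],
    [0, 0.005, 0, 0.2],
    [0, 0, 0, 0],
    [0, 0, 0, 0]
  ]
}}

```text
time: 8.0
ee_pos: [548.9, 163.8, 301.5]
tcp_rot: [-0.089, 0.996, -0.0, 0.0]
contact_force: [0.4, 0.4, -1.2]
width: 19.4
grip_force: 48.7
```

```bash
python3 - <<'E'
from h import *
im,c=snap('wrist','w3'); s=bot.sense(); print(s['ee_pos'],s['tcp_rot'],s['contact_force'],s['ft_torque'])
cv2.imwrite('pics/w3c.png',cv2.convertScaleAbs(cv2.resize(im[100:350,200:520,::-1],None,fx=2.3,fy=2.3,interpolation=cv2.INTER_CUBIC),alpha=1.6,beta=15))
E
```

```text
[548.85605443 163.91835062 301.49874732] [-8.87871251e-02  9.96050571e-01 -3.03190175e-04  1.17971584e-04] [ 0.13349735 -0.22694288 -1.83480458] [-0.05909453 -0.0428854  -0.03684696]
```

View pics/w3c.png

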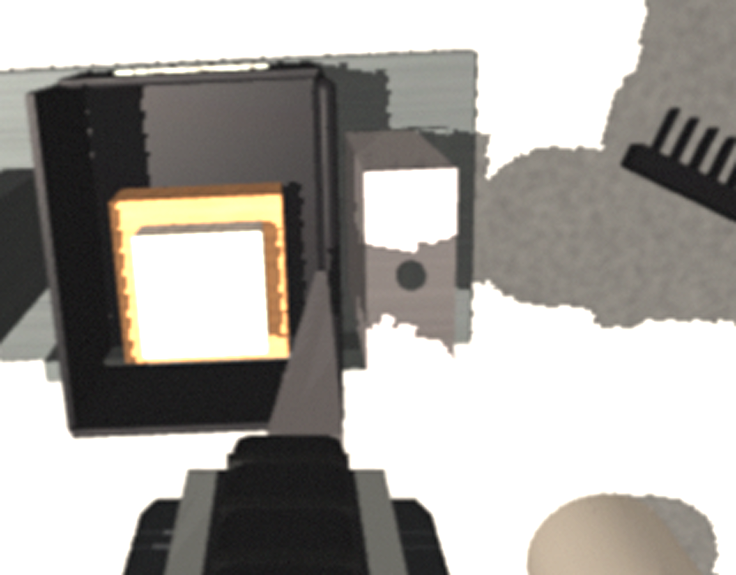

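The post's gap-side top edge is at crop x≈364, y≈170–365. The bin rim bead is at x≈325 and the blade tip at (322,272), over the bin side. Locating the face.

```bash
python3 - <<'E'
from h import *
im,c=load('w3'); q=lambda x,y:(200+x/2.3,100+y/2.3)
a=np.deg2rad(10.2); X=np.array([np.cos(a),np.sin(a),0]);Y=np.array([-X[1],X[0],0]); p=np.array([548.9,163.9,0])
for n,(x,y),z in(('e1',(363,170),120),('e2',(365,365),120),('f1',(457,168),120),('f2',(453,352),120),('bead r',(335,150),100),('bead l',(318,150),100),('tipR',(327,272),159),('tipL',(317,272),159)):
    P=onz(c,*q(x,y),z); print(n,P.round(1),'tool x,y',((P-p)@X).round(1),((P-p)@Y).round(1))
E
```

```text
e1 [510.5 182.7 120. ] tool x,y -34.5 25.3
e2 [576.6 197.1 120. ] tool x,y 33.1 27.8
f1 [504.4 212.6 120. ] tool x,y -35.2 55.8
f2 [566.5 226.1 120. ] tool x,y 28.3 58.1
bead r [508.3 174.1 100. ] tool x,y -38.1 17.2
bead l [509.4 168.3 100. ] tool x,y -38.1 11.4
tipR [536.  174.1 159. ] tool x,y -10.9 12.3
tipL [536.5 171.2 159. ] tool x,y -10.9 9.4
```

The flat face is about 14 mm off the post, which is yawed about 1.5–2° more. I'll lower the tip to just under the post's top, then approach it.

Request:
{"api": "servo_tool", "payload": {
  "commands": [
    [-0.0006, 0.003, -0.01, 0.8],
    [-0.0006, 0.003, -0.01, 0.7],
    [0, 0, -0.01, 0],
    [0, 0, -0.01, 0],
    [0, 0, -0.007, 0],
    [0, 0, 0, 0],
    [0, 0, 0, 0]
  ]
}}

```text
time: 8.93
ee_pos: [547.7, 171.5, 254.6]
tcp_rot: [-0.103, 0.995, 0.0, 0.0]
contact_force: [0.1, -0.0, -0.4]
width: 19.5
grip_force: 48.7
```

Request:
{"api": "servo_tool", "payload": {
  "commands": [
    [-0.0004, 0.002, 0, 0],
    [-0.0004, 0.002, 0, 0],
    [-0.0004, 0.002, 0, 0],
    [0, 0, 0, 0],
    [0, 0, 0, 0]
  ]
}}

```text
time: 9.55
ee_pos: [546.2, 177.6, 254.3]
tcp_rot: [-0.103, 0.995, 0.0, 0.0]
contact_force: [-0.2, 0.5, -1.0]
width: 19.1
grip_force: 48.7
```

```bash
python3 - <<'E'
from h import *
s=bot.sense(); print(s['ee_pos'],s['tcp_rot'],s['contact_force'],s['ft_torque'])
E
```

```text
[546.21131109 177.59025857 254.33658292] [-1.03131064e-01  9.94667775e-01  9.10142128e-06  2.57073565e-05] [-0.18549634  0.51530388 -0.95478996] [-0.0333349  -0.03119545  0.00121138]
```

Request:
{"api": "servo_tool", "payload": {
  "commands": [
    [-0.0003, 0.0015, 0, 0],
    [0, 0, 0, 0],
    [0, 0, 0, 0]
  ]
}}

```text
time: 9.93
ee_pos: [546.0, 178.7, 254.3]
tcp_rot: [-0.103, 0.995, -0.0, 0.0]
contact_force: [-0.9, -0.6, -2.3]
width: 19.2
grip_force: 48.8
```

Request:
{"api": "servo_tool", "payload": {
  "commands": [
    [-0.0003, 0.0015, 0, 0],
    [0, 0, 0, 0],
    [0, 0, 0, 0]
  ]
}}

```text
time: 10.3
ee_pos: [545.9, 179.3, 254.4]
tcp_rot: [-0.103, 0.995, -0.001, 0.0]
contact_force: [0.9, -4.6, 0.2]
width: 19.2
grip_force: 49.2
```

Request:
{"api": "servo_tool", "payload": {
  "commands": [
    [-0.0003, 0.0015, 0, 0],
    [0, 0, 0, 0],
    [0, 0, 0, 0]
  ]
}}

```text
time: 10.68
ee_pos: [545.7, 180.3, 254.3]
tcp_rot: [-0.102, 0.995, -0.001, 0.0]
contact_force: [0.2, -5.0, 0.0]
width: 19.5
grip_force: 49.4
```

That's contact with the post at about 5 N. I'll ease off slightly and slide down.

Request:
{"api": "servo_tool", "payload": {
  "commands": [
    [0.0002, -0.001, 0, 0],
    [0, 0, -0.002, 0],
    [0, 0, -0.002, 0],
    [0, 0, -0.002, 0],
    [0, 0, -0.002, 0],
    [0, 0, -0.002, 0],
    [0, 0, 0, 0]
  ]
}}

```text
time: 11.55
ee_pos: [546.4, 180.2, 244.7]
tcp_rot: [-0.103, 0.995, -0.001, 0.001]
contact_force: [1.0, -5.7, -0.2]
width: 19.9
grip_force: 49.5
```

Request:
{"api": "servo_tool", "payload": {
  "commands": [
    [0, 0, -0.002, 0],
    [0, 0, -0.002, 0],
    [0, 0, -0.002, 0],
    [0, 0, -0.002, 0],
    [0, 0, -0.002, 0],
    [0, 0, 0, 0]
  ]
}}

```text
time: 12.3
ee_pos: [546.5, 180.2, 234.7]
tcp_rot: [-0.103, 0.995, -0.001, 0.001]
contact_force: [1.6, -4.7, 0.6]
width: 20.0
grip_force: 49.6
```

Request:
{"api": "servo_tool", "payload": {
  "commands": [
    [0.0002, -0.001, -0.002, 0],
    [0, 0, -0.002, 0],
    [0, 0, -0.002, 0],
    [0, 0, -0.002, 0],
    [0, 0, -0.002, 0],
    [0, 0, 0, 0]
  ]
}}

```text
time: 13.05
ee_pos: [545.7, 179.9, 223.9]
tcp_rot: [-0.103, 0.995, -0.0, -0.0]
contact_force: [1.9, -4.0, 0.6]
width: 19.5
grip_force: 49.5
```

Request:
{"api": "servo_tool", "payload": {
  "commands": [
    [0, 0, -0.002, 0],
    [0, 0, -0.002, 0],
    [0, 0, -0.002, 0],
    [0, 0, -0.002, 0],
    [0, 0, -0.002, 0],
    [0, 0, 0, 0]
  ]
}}

```text
time: 13.8
ee_pos: [545.6, 179.8, 213.9]
tcp_rot: [-0.103, 0.995, -0.0, -0.0]
contact_force: [1.6, -4.9, 0.8]
width: 19.7
grip_force: 49.5
```

Request:
{"api": "servo_tool", "payload": {
  "commands": [
    [0, 0, -0.0015, 0],
    [0, 0, -0.0015, 0],
    [0, 0, -0.0015, 0],
    [0, 0, -0.0015, 0],
    [0, 0, 0, 0]
  ]
}}

```text
time: 14.42
ee_pos: [545.7, 179.8, 208.0]
tcp_rot: [-0.103, 0.995, -0.0, -0.0]
contact_force: [1.6, -4.7, 1.6]
width: 19.1
grip_force: 49.6
```

Request:
{"api": "servo_tool", "payload": {
  "commands": [
    [0, 0, -0.0015, 0],
    [0, 0, -0.0015, 0],
    [0, 0, -0.0015, 0],
    [0, 0, 0, 0]
  ]
}}

```text
time: 14.92
ee_pos: [545.7, 179.8, 203.5]
tcp_rot: [-0.103, 0.995, -0.0, -0.0]
contact_force: [1.2, -4.9, 0.9]
width: 19.5
grip_force: 49.6
```

Request:
{"api": "servo_tool", "payload": {
  "commands": [
    [0, 0, -0.0015, 0],
    [0, 0, -0.0015, 0],
    [0, 0, -0.0015, 0],
    [0, 0, 0, 0]
  ]
}}

```text
time: 15.42
ee_pos: [545.8, 179.9, 199.2]
tcp_rot: [-0.103, 0.995, -0.0, 0.0]
contact_force: [1.8, -5.2, 1.5]
width: 19.4
grip_force: 49.6
```

Request:
{"api": "servo_tool", "payload": {
  "commands": [
    [0.0002, -0.001, -0.001, 0],
    [0, 0, -0.001, 0],
    [0, 0, -0.001, 0],
    [0, 0, 0, 0]
  ]
}}

```text
time: 15.92
ee_pos: [546.0, 179.7, 196.6]
tcp_rot: [-0.103, 0.995, 0.0, 0.0]
contact_force: [0.6, -3.2, 5.0]
width: 19.6
grip_force: 50.0
```

Request:
{"api": "servo_tool", "payload": {
  "commands": [
    [0, 0, -0.001, 0],
    [0, 0, -0.001, 0],
    [0, 0, -0.001, 0],
    [0, 0, 0, 0]
  ]
}}

```text
time: 16.42
ee_pos: [546.3, 179.7, 194.1]
tcp_rot: [-0.103, 0.995, 0.001, 0.001]
contact_force: [0.7, -2.7, 6.1]
width: 19.5
grip_force: 50.3
```

Request:
{"api": "servo_tool", "payload": {
  "commands": [
    [0, 0, -0.001, 0],
    [0, 0, -0.001, 0],
    [0, 0, -0.001, 0],
    [0, 0, 0, 0]
  ]
}}

```text
time: 16.92
ee_pos: [546.6, 179.8, 191.7]
tcp_rot: [-0.104, 0.995, 0.001, 0.001]
contact_force: [0.6, -2.8, 7.9]
width: 19.6
grip_force: 50.6
```

Request:
{"api": "servo_tool", "payload": {
  "commands": [
    [0.0001, -0.0005, -0.001, 0],
    [0, 0, -0.001, 0],
    [0, 0, -0.001, 0],
    [0, 0, 0, 0]
  ]
}}

```text
time: 17.42
ee_pos: [547.0, 179.9, 189.5]
tcp_rot: [-0.104, 0.995, 0.001, 0.002]
contact_force: [0.2, -3.0, 11.0]
width: 19.4
grip_force: 51.0
```

Request:
{"api": "servo_tool", "payload": {
  "commands": [
    [0, 0, -0.001, 0],
    [0, 0, -0.001, 0],
    [0, 0, 0, 0]
  ]
}}

```text
time: 17.8
ee_pos: [547.3, 180.0, 188.0]
tcp_rot: [-0.104, 0.995, 0.001, 0.002]
contact_force: [-0.4, -2.7, 12.9]
width: 19.4
grip_force: 51.2
```

The push is about 14 N including the feeler's weight. The geometry (about 11 mm of slide since first contact) suggests the side force could be near 15 N. I'll ease back up and watch the hysteresis to estimate it.

Request:
{"api": "servo_tool", "payload": {
  "commands": [
    [0, 0, 0.001, 0],
    [0, 0, 0.001, 0],
    [0, 0, 0.001, 0],
    [0, 0, 0.0005, 0],
    [0, 0, 0, 0]
  ]
}}

```text
time: 18.42
ee_pos: [546.6, 180.1, 188.2]
tcp_rot: [-0.104, 0.995, 0.001, 0.001]
contact_force: [5.0, 1.6, -2.8]
width: 19.2
grip_force: 49.8
```

Request:
{"api": "servo_tool", "payload": {
  "commands": [
    [0, 0, 0.001, 0],
    [0, 0, 0.001, 0],
    [0, 0, 0, 0]
  ]
}}

```text
time: 18.8
ee_pos: [545.7, 180.1, 188.6]
tcp_rot: [-0.103, 0.995, 0.001, -0.0]
contact_force: [5.3, 0.2, -8.6]
width: 19.5
grip_force: 49.1
```

Request:
{"api": "servo_tool", "payload": {
  "commands": [
    [0, 0, 0.001, 0],
    [0, 0, 0.0005, 0],
    [0, 0, 0, 0]
  ]
}}

```text
time: 19.18
ee_pos: [545.0, 180.0, 189.6]
tcp_rot: [-0.103, 0.995, 0.001, -0.001]
contact_force: [4.6, 0.2, -8.1]
width: 19.1
grip_force: 49.1
```

The up/down hysteresis puts the side force at about 9–13 N here. I'll slide up another 2 mm or so, to around 8–9 N, then unload the hand.

Request:
{"api": "servo_tool", "payload": {
  "commands": [
    [0, 0, 0.001, 0],
    [0, 0, 0.0008, 0],
    [0, 0, 0, 0]
  ]
}}

```text
time: 19.55
ee_pos: [543.9, 179.5, 192.9]
tcp_rot: [-0.103, 0.995, 0.001, -0.003]
contact_force: [0.5, 1.1, -5.9]
width: 19.3
grip_force: 49.4
```

Request:
{"api": "servo_tool", "payload": {
  "commands": [
    [0, 0, -0.0005, 0],
    [0, 0, -0.0006, 0],
    [0, 0, 0, 0],
    [0, 0, 0, 0]
  ]
}}

```text
time: 20.05
ee_pos: [544.4, 179.4, 193.0]
tcp_rot: [-0.103, 0.995, 0.001, -0.002]
contact_force: [-5.0, 2.3, -0.0]
width: 19.5
grip_force: 50.0
```

```bash
python3 - <<'E'
from h import *
s=bot.sense(); print(s['ee_pos'],s['tcp_rot'],s['contact_force'],s['ft_torque'])
E
```

```text
[544.44638293 179.36196289 192.98608305] [-1.03472980e-01  9.94630631e-01  7.36101529e-04 -1.64581666e-03] [-4.97382185  2.26074339 -0.01514103] [0.50467623 1.44566553 0.04333933]
```

The pull-out force scales as expected, with first contact at z≈199, so the side force is about 8.6 N here, mid-window. I'll relieve the lateral load, then let go.

Request:
{"api": "servo_tool", "payload": {
  "commands": [
    [-0.001, 0.0005, 0, 0],
    [0, 0, 0, 0],
    [0, 0, 0, 0]
  ]
}}

```text
time: 20.42
ee_pos: [544.3, 179.4, 193.0]
tcp_rot: [-0.103, 0.995, 0.0, -0.001]
contact_force: [-4.5, 1.9, -0.8]
width: 19.5
grip_force: 50.0
```

Request:
{"api": "servo_tool", "payload": {
  "commands": [
    [-0.0025, 0.001, 0, 0],
    [0, 0, 0, 0],
    [0, 0, 0, 0]
  ]
}}

```text
time: 20.8
ee_pos: [543.4, 179.6, 193.1]
tcp_rot: [-0.103, 0.995, -0.0, 0.001]
contact_force: [-0.3, 1.1, -4.5]
width: 19.6
grip_force: 49.7
```

```bash
python3 - <<'E'
from h import *
s=bot.sense(); print(s['ee_pos'],s['tcp_rot'],s['contact_force'],s['ft_torque'])
E
```

```text
[543.39480574 179.58394427 193.12103431] [-1.02800045e-01  9.94701508e-01 -3.36697115e-04  9.73397661e-04] [-0.31629317  1.13378925 -4.54758753] [0.21239631 0.16775823 0.11634052]
```

Request:
{"api": "servo_tool", "payload": {
  "commands": [
    [-0.0002, 0.0008, -0.0007, 0],
    [0, 0, 0, 0],
    [0, 0, 0, 0]
  ]
}}

```text
time: 21.18
ee_pos: [543.4, 179.7, 193.1]
tcp_rot: [-0.103, 0.995, -0.001, 0.001]
contact_force: [0.7, -1.7, 0.4]
width: 19.5
grip_force: 50.3
```

Request:
{"api": "servo_tool", "payload": {
  "commands": [
    [0, 0, 0, 0],
    [0, 0, 0, 0],
    [0, 0, 0, 0],
    [0, 0, 0, 0]
  ],
  "fingers": 50
}}

```text
time: 21.68
ee_pos: [542.4, 181.1, 192.3]
tcp_rot: [-0.103, 0.995, 0.0, 0.0]
contact_force: [-0.5, 0.6, -0.5]
width: 43.1
grip_force: 0.0
```

```bash
python3 - <<'E'
from h import *
s=bot.sense(); print(s['ee_pos'],s['contact_force'],s['width'],s['grip_force'])
im,c=snap('wrist','w4');print(s['tcp_rot'])
cv2.imwrite('pics/w4c.png',cv2.convertScaleAbs(cv2.resize(im[60:410,180:500,::-1],None,fx=1.7,fy=1.7,interpolation=cv2.INTER_CUBIC),alpha=1.6,beta=15))
E
```

```text
[542.35897452 181.0742345  192.33104903] [-0.47199493  0.55229747 -0.51017424] 43.06715310460044 0.0
[-1.03181560e-01  9.94662527e-01  1.11332687e-04  1.05335817e-04]
```

View pics/w4c.png

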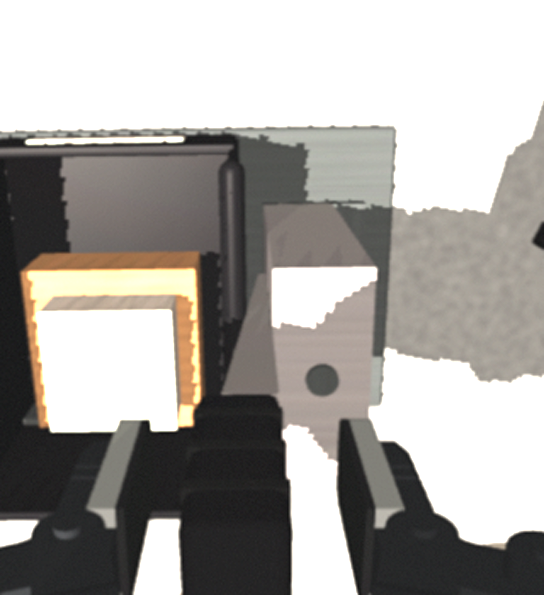

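The feeler stands by itself in the gap with its flat face along the post, and both fingers are clear. Retreating upward and checking.

Request:
{"api": "servo_tool", "payload": {
  "commands": [
    [0, 0, 0.01, 0],
    [0, 0, 0.02, 0],
    [0, 0, 0.02, 0],
    [0, 0, 0.03, 0],
    [0, 0, 0.03, 0],
    [0, 0, 0.03, 0],
    [-0.02, -0.03, 0.01, 0],
    [-0.02, -0.04, 0, 0],
    [-0.02, -0.04, 0, 0],
    [-0.01, -0.04, 0, 0],
    [0, -0.03, 0, 0],
    [0, 0, 0, 0],
    [0, 0, 0, 0]
  ]
}}

```text
time: 23.35
ee_pos: [472.5, 2.0, 342.7]
tcp_rot: [-0.104, 0.995, 0.001, 0.0]
contact_force: [-0.4, 0.2, 0.1]
width: 42.6
grip_force: 0.0
```

```bash
python3 - <<'E'
from h import *
a,c=snap('scene','s5'); b,d=snap('top','t5'); print(bot.sense()['ee_pos'],bot.sense()['contact_force'])
f=lambda i,x,y,w,h:cv2.resize(i[y:y+h,x:x+w,::-1],(400,400),interpolation=cv2.INTER_CUBIC)
cv2.imwrite('pics/end.png',cv2.convertScaleAbs(np.hstack([f(a,320,215,115,115),f(b,200,190,100,100)]),alpha=1.5,beta=20))
E
```

```text
[472.49570679   2.60717592 342.32794832] [ 0.52449261 -0.83753387 -0.65581708]
```

View pics/end.png

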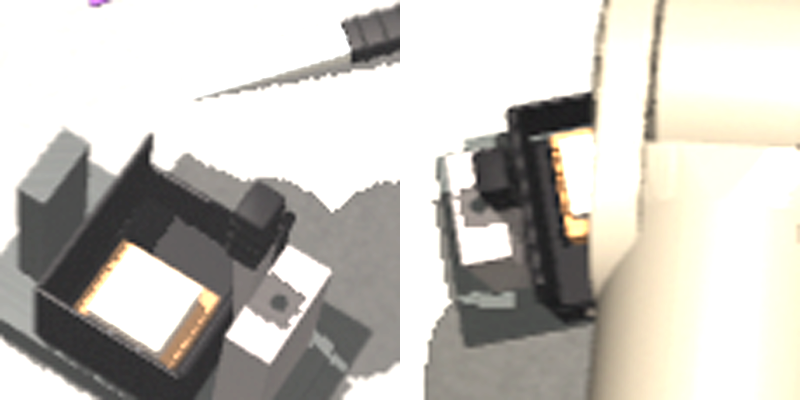

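The handle stands over the gap at about (265,205) in the scene crop and (493,177) in the top crop. A numeric check that it's upright:

```bash
python3 - <<'E'
from h import *
_,c=load('s5');_,d=load('t5')
print(onz(c,396.2,273.4,215.7).round(1),onz(d,223.25,234.25,215.7).round(1), proj(c,[(543.4,179.7,215.7)]),proj(d,[(543.4,179.7,215.7)]))
E
```

```text
[540.9 181.6 215.7] [539.8 176.7 215.7] [[394.59116066 273.55263763]] [[222.05649676 232.67782736]]
```

```bash
python3 -c "
from bench import bot
print(bot.job_done())"
```

```text
the job is handed in; nothing more can be done
None
```

I left the feeler standing upright, wedged about 50 mm down in the gap with its flat face on the broad post, and handed the job in at about 23.5 s. The side force is about 8–9 N by my estimate (not measured): I pushed in to about 14 N, then backed out about 5 mm because that looked like over 14 N on the post, so it slides at nearer 6–7 N than your 11–16 N.

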